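Put a pellet-pressing die together

TASK

Put the pellet-pressing die together on its round base, ready for the press: first stand the sleeve on the base with its funnel mouth up, fitted over the spigot; then drop the parts into its bore one after another so that each lies flat on the one before: the plain disc at the bottom, then the ring, then the disc with the small hole; last set the plunger in, head up, so that it rests on the stack. Leave the amber bottle, the jar and the small carton standing where they are.

Things in the scene. Friction and masses are not known exactly. Their poses are not given: they have to be found in the camera images.
- die_base: the die's base: a round dark steel flange 84 mm in diameter and 12 mm thick, screwed down (it does not move), with a round spigot 32 mm in diameter standing 6 mm up from its middle (top of the spigot 18 mm above the worktop; its upper edge has a 2.5 mm chamfer). Origin: centre of its underside, on the worktop; z up
- sleeve: the die's sleeve: loose polished steel tube standing upright, 56 mm outside diameter, 61 mm tall, 0.7 kg; bore 34 mm, open at both ends, its top 4 mm widening like a funnel to 42 mm. Its lower end fits over the spigot with 1 mm play all round and stands on the flange, mouth then 73 mm above the worktop. Origin: centre of its lower end; z along the bore to the funnel mouth
- plain_disc: lower anvil: a plain polished steel disc without a hole, 32 mm in diameter, 14 mm thick, 0.09 kg, lying flat on the worktop. Origin: its centre, 7 mm above its underside; z is its axis; either face may be up. In the bore, on the spigot, its centre is 25 mm above the underside of the base. Held by its upper half it can be started in the sleeve's bore before it is let go
- ring: sample ring: a polished steel ring, 32 mm outside diameter, 20 mm hole, 14 mm thick, 0.05 kg, lying flat on the worktop. Origin: its centre (in the hole), 7 mm above its underside; z is its axis; either face may be up. In its place in the die its centre is 39 mm above the underside of the base
- holed_disc: upper anvil: a polished steel disc with a small 10 mm hole in its middle, 32 mm in diameter, 14 mm thick, 0.08 kg, lying flat on the worktop. Origin: its centre, 7 mm above its underside; z is its axis; either face may be up. In its place in the die its centre is 53 mm above the underside of the base
- plunger: the die's plunger: a polished steel piston standing upright on its foot, 50 mm tall, about 0.4 kg: a shank 32 mm in diameter and 36 mm long with a 2.5 mm chamfer round its foot, and on top of it a knurled head 48 mm in diameter and 14 mm thick (36 to 50 mm above its foot). Origin: centre of its foot; z up through the head. In its place in the die its foot is 60 mm above the underside of the base
- amber_bottle: bystander: small amber glass bottle with a black cap, 43 mm in diameter, 66 mm tall, loose. Origin: centre of its underside
- jar: bystander: small white jar with a red cap, 43 mm in diameter and 43 mm tall, loose. Origin: centre of its underside
- carton: bystander: small red and white carton, 40 x 50 x 32 mm, loose. Origin: centre of its underside; the 50 mm side lies along its y
Mind the look-alikes: they are no part of the job. What is shaped like the plain_disc but black or purple is not meant. Leave any green or purple look-alike of the plunger alone.

How it is judged:
By the outcome, as a careful person would: the job done as asked, in the order asked, and still so for the second after the job is handed in, with the robot touching nothing.
It also fails if it takes over 109 s, if anything falls off the work surface, if the arm or the gripper's body presses on something with over 40 N, if the wrist force passes 120 N, or if a joint passes its speed limit or range.

ROBOT

A 6-joint arm with a two-finger parallel gripper is mounted at the origin on a cart in front of the work surface, level with it; the furniture and walls round the work are solid. World frame = base frame: x ahead of the robot, y to its left, z up, the work surface at z = 0. Lengths are in mm, angles in degrees, forces in N, time in s.
With the tool pointing down it reaches from about 350 to 850 mm from the base axis. Payload 8.1 kg.
Tool frame: the origin (TCP) lies at the very end of the fingers, on their centre line; the grasp point (between the pads) lies 19 mm behind it (r.grip_point_offset is the distance from the TCP to the grasp point, in mm); z points along the fingers, y is the line along which they close (so a half turn about z gives the same grasp; the last joint's range is limited). The gripper opens to 85 mm and grips with 20 to 120 N. Pads are 22 mm wide; open, the fingers measure 114 mm over their backs; the gripper's body (76 mm by 85 mm) begins 54 mm behind the grasp point. The pads swing forward as they close: fully open they stand 13 mm farther back than shut.
Start: joints at [66.154, 7.471, 85.268, -0, 87.261, -4.893], TCP at [194.858, 567.482, 231.292] pointing down, gripper open.
Joint ranges: [-169.43, 169.43], [-51.17, 129.36], [1.28, 143.12], [-76.62, 256.62], [0, 156.53], [-152.29, 152.29]. Speed limits (degrees/s): [136.94, 136.94, 159.86, 180, 180, 180].

INTERFACE

Orientations are given as [roll, pitch, yaw] about the fixed x, y, z axes, in that order (R = Rz(yaw) Ry(pitch) Rx(roll)).
In Python, from bench import status, eyes, r gives the robot as it stands.
- The arm moves only by the shell command python3 -m handwheel 'ROWS' [FORCE]. ROWS is a JSON object whose one key "series" holds a list that holds one entry, the list of rows, each a list of 7 numbers: the shift along the tool's x, y, z in cm, then the turn, a rotation vector about the tool's x, y, z in rad, then the opening, from 0 (shut) to 1 (fully open). In form: {"series": [[[tx, ty, tz, rx, ry, rz, claw], ...]]}. A call has 1 to 12 rows; each row is the pose to reach, as a shift and turn from the pose commanded when the call began, along the tool's axes at that moment; what a row does not reach only later rows make up. A row lasts 1/8 s, in which the tool goes at most 62.5 mm and 10.7 degrees, less where a joint would pass 70% of its speed; a pose out of reach is approached as far as the arm can. A call with a gripper value outside its range is refused whole. The fingers move at their own pace and stop on an object; FORCE is the grip in N (left out, the last holds). Time passes only in rows, so rows that repeat a pose let the fingers close. It gives the time, the measured TCP pose, the force, the opening and the grip force at its end, in the units of the state.
- status.sense(): the state, without advancing time (a new reading comes with each control period).
- eyes.snapshot(name): name is "scene" or "top" or "wrist"; returns a dict with "img" (420x560x3 uint8, red, green, blue), "mtx" (3x3 intrinsics, pixels), "R" (3x3) and "t" (3): a world point X has camera coordinates R X + t. Camera axes: x right, y down, z forward; pixel columns grow to the right and rows downward; lengths in mm; the calibration is good to about 2 mm. A picture is of the moment at which its call begins. There is no depth.
- r.hand_in(): hands the job in; it is judged then, once.
The state is a dict: "time": time; "joint_pos": joint angles; "qd": joint speeds; "joint_efforts": joint torques, N m; "tool_pos": TCP position; "tcp_rot": TCP orientation; "ft_force": force on the tool from outside, world axes, zero at the start; "wrist_torque": the same for the moment, N m; "finger_gap": finger opening in mm; "grip_force": force on a finger pad.
Only numpy, scipy, OpenCV 4.12 (cv2) and the standard library are available. Lean on these libraries where they do the work, as an engineer would, in place of code of your own. Each camera call takes 0.05 s, during which the arm holds its last target. There are 200 camera calls.

## Working session

There is one attempt and no reset: what is moved stays moved. The work goes in short steps, Python scripts to look and compute and a shell command to move; the robot and the scene stay as the last step left them, time stands still between calls to the robot, and variables do not carry over. Pictures are saved under pics/ and viewed, at most 14 in all, crops included, and the job is handed in when it is done.

```bash
ls; mkdir -p pics
python3 - <<'E'
from bench import status, eyes, r
import cv2
s=status.sense(); print(s)
for n in("top","scene"):
    d=eyes.snapshot(n); cv2.imwrite(f"pics/{n}0.png",d["img"][:,:,::-1]); print(n,d["mtx"],d["R"],d["t"])
E
```

```text
pics
{'time': 0.0, 'joint_pos': array([ 6.61523488e+01,  7.51207217e+00,  8.53310332e+01,  9.14318969e-04,
        8.72605732e+01, -4.89251151e+00]), 'qd': array([-0.07566446, -0.01485109, -0.06125697, -0.10260124,  0.05032374,
       -0.06268591]), 'joint_efforts': array([ 1.65749134e-04, -5.69414914e+01, -5.00534570e+01, -1.26110031e-04,
        1.51725998e-02,  6.74561147e-05]), 'tool_pos': array([194.64083541, 566.96879268, 230.25926235]), 'tcp_rot': array([-1.79896777e+02, -9.75226249e-03,  1.61044807e+02]), 'ft_force': array([-0.38695566,  0.02399232,  0.20742977]), 'wrist_torque': array([-0.05206922, -0.02846744, -0.06034031]), 'grip_force': 0.0, 'finger_gap': 85.41432857015376}
top [[429.33244107   0.         283.18447827]
 [  0.         429.33244107 218.39166131]
 [  0.           0.           1.        ]] [[-0.01008148 -0.99981424 -0.01642722]
 [-0.99876074  0.01086884 -0.048568  ]
 [ 0.04873752  0.01591722 -0.99868478]] [ 166.85760833  525.14764561 1093.1072821 ]
scene [[424.61258716   0.         282.15163438]
 [  0.         424.61258716 207.43317494]
 [  0.           0.           1.        ]] [[ 0.6702514  -0.74207995 -0.00896646]
 [-0.53872276 -0.47819698 -0.69361765]
 [ 0.51043201  0.46972864 -0.72028756]] [-220.18927424  370.64582528  548.72912226]
```

View pics/top0.png

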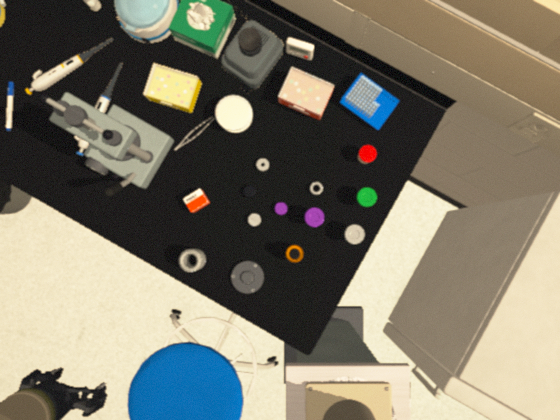

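View pics/scene0.png

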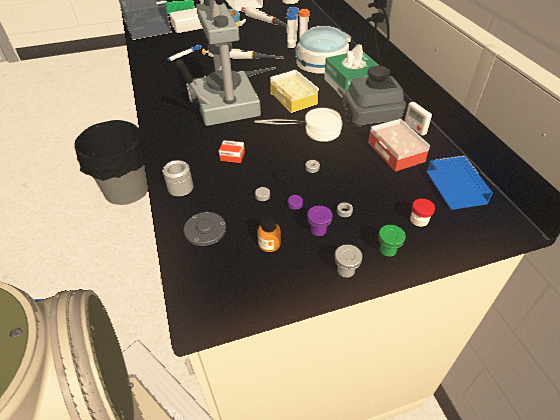

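The top view shows the sleeve (192,260), base (247,277), plain disc (254,220), black disc (250,190), purple disc (281,209) and plunger (355,235). Two holed parts sit at (263,164) and (316,188). The decoys are purple (314,217) and green (367,197). The scene view agrees with this. Next I'll measure the blobs and enlarge the picture.

```bash
cat > h.py <<'E'
import numpy as np, cv2
from bench import status, eyes, r
def ray(d,u,v,z):
    c=-d["R"].T@d["t"]; w=d["R"].T@np.linalg.solve(d["mtx"],[u,v,1.]); return (c+w*(z-c[2])/w[2])
def pix(d,X):
    p=d["mtx"]@(d["R"]@np.asarray(X,float)+d["t"]); return p[:2]/p[2]
def save(d,n): cv2.imwrite("pics/"+n,d["img"][:,:,::-1])
def go(x=None,y=None,z=None,yaw=None):
    "shift (cm) and turn (rad) in tool axes from measured pose to target"
    from scipy.spatial.transform import Rotation as Ro
    s=status.sense(); p=s["tool_pos"]; R=Ro.from_euler("xyz",s["tcp_rot"],degrees=True)
    t=np.array([a if a is not None else b for a,b in zip((x,y,z),p)])
    yw=s["tcp_rot"][2] if yaw is None else yaw
    T=Ro.from_euler("xyz",[180,0,yw],degrees=True)
    print("t",round(s["time"],2),"pos",p.round(1),s["tcp_rot"].round(2),"F",s["ft_force"].round(1),"gap",round(s["finger_gap"],1),"grip",round(s["grip_force"],1))
    print("shift cm",(R.inv().apply(t-p)/10).round(2),"turn",(R.inv()*T).as_rotvec().round(3))
E
python3 - <<'E'
from h import *
d=eyes.snapshot("top"); g=d["img"].max(2)
m=(g>45).astype(np.uint8)
H={"sleeve":(192,260,61),"base":(247,277,12),"plain":(254,220,14),"hA":(263,164,14),"hB":(316,188,14),"plunger":(355,235,50),"bottle":(294,254,66),"carton":(196,201,32),"jar":(368,154,43),"purdisc":(281,209,14),"purpl":(314,217,50),"green":(367,197,50)}
n,l,st,c=cv2.connectedComponentsWithStats(m)
cs,_=cv2.findContours(m,cv2.RETR_EXTERNAL,cv2.CHAIN_APPROX_NONE)
for k,(u,v,z) in H.items():
    b=min(cs,key=lambda q:np.hypot(*(np.array(cv2.minEnclosingCircle(q)[0])-(u,v))))
    if len(b)<5: print(k,"none");continue
    e=cv2.fitEllipse(b); print(k,np.round(e[0],1),np.round(np.array(e[1])/.39,0),ray(d,*e[0],z).round(1),"mid",ray(d,*e[0],z/2).round(1))
crop=d["img"][140:300,170:390,::-1]
cv2.imwrite("pics/crop.png",cv2.resize(crop,None,fx=3.6,fy=3.6,interpolation=cv2.INTER_CUBIC))
E
```

```text
sleeve [192.  259.8] [62. 74.] [424.8 386.7  61. ] mid [423.4 393.7  30.5]
base [247.2 276.8] [85. 86.] [377.7 255.4  12. ] mid [377.2 256.    6. ]
plain [254.  219.2] [36. 37.] [525.6 236.6  14. ] mid [525.9 237.2   7. ]
hA [262.3 164.1] [36. 37.] [668.6 214.1  14. ] mid [669.8 214.6   7. ]
hB [316.  187.9] [36. 37.] [604.9  75.7  14. ] mid [605.8  75.3   7. ]
plunger [354.3 233.8] [54. 55.] [484.8 -15.6  50. ] mid [485.1 -19.4  25. ]
bottle [294.3 253.3] [48. 49.] [438.5 134.2  66. ] mid [437.5 133.9  33. ]
carton [196.  200.3] [58. 69.] [574.6 383.1  32. ] mid [576.1 386.6  16. ]
jar [366.9 153.8] [48. 55.] [686.4 -51.8  43. ] mid [690.6 -55.7  21.5]
purdisc [280.6 208.1] [35. 36.] [553.6 167.6  14. ] mid [554.1 167.8   7. ]
purpl [314.2 216.9] [53. 53.] [528.   83.5  50. ] mid [529.3  82.   25. ]
green [366.6 196.7] [53. 54.] [577.  -47.7  50. ] mid [579.4 -52.2  25. ]
```

View pics/crop.png

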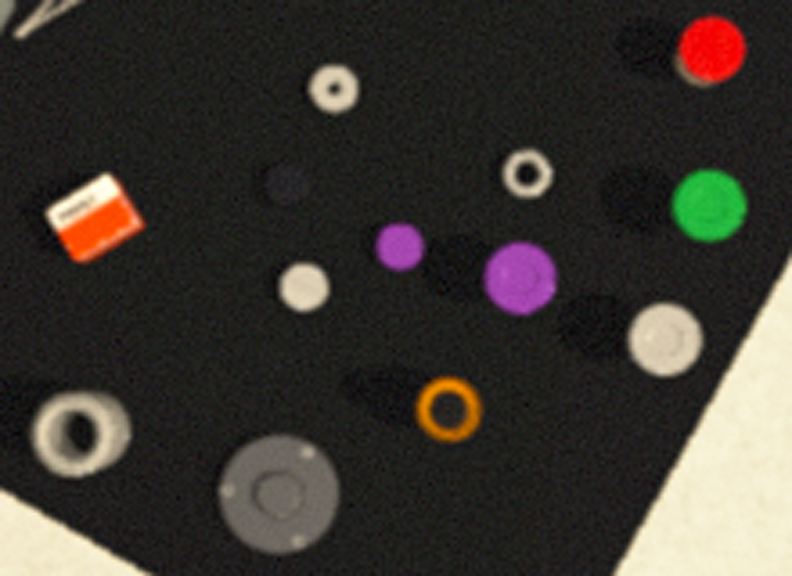

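The crop shows the small-hole disc at (335,88), which is blob A, and the ring with the large hole at (527,173), which is blob B. The plain disc is at (304,287), the steel plunger at (665,340) and the sleeve at (80,435). I'll use yaw 180 for everything, so tool x = -X, tool y = +Y and tool z = down. First I'll work out the move to above the sleeve.

```bash
python3 -c "
from h import *
go(423,393,200,180)"
```

```text
t 0.15 pos [194.7 567.1 230.5] [-1.7992e+02 -1.0000e-02  1.6105e+02] F [ 0.1 -0.3 -0.1] gap 85.1 grip 0.0
shift cm [-27.25  -9.05   3.06] turn [-0.001 -0.    -0.331]
```

```bash
python3 -m handwheel '{"series": [[[-9,-3,1,0,0,-0.11,1],[-18,-6,2,0,0,-0.22,1],[-27.25,-9.05,3,0,0,-0.331,1],[-27.25,-9.05,3,0,0,-0.331,1],[-27.25,-9.05,3,0,0,-0.331,1],[-27.25,-9.05,3,0,0,-0.331,1],[-27.25,-9.05,3,0,0,-0.331,1],[-27.25,-9.05,3,0,0,-0.331,1]]]}' 40
python3 - <<'E'
from h import *
d=eyes.snapshot("wrist"); save(d,"w1.png"); go(423,393,200,180); print(pix(d,(423,393,61)), -d["R"].T@d["t"])
E
```

```text
time: 1.15
tool_pos: [422.3, 394.3, 201.4]
tcp_rot: [180.0, -0.0, -179.9]
ft_force: [-0.5, -0.2, -1.4]
finger_gap: 85.3
grip_force: 0.0
t 1.2 pos [422.3 394.3 201.5] [ 179.98    0.   -179.89] F [-1.2 -0.3  0.1] gap 85.2 grip 0.0
shift cm [-0.07 -0.13  0.15] turn [0.    0.    0.002]
[279.20671899 190.00156355] [337.18900719 393.1629218  344.56933147]
```

View pics/w1.png

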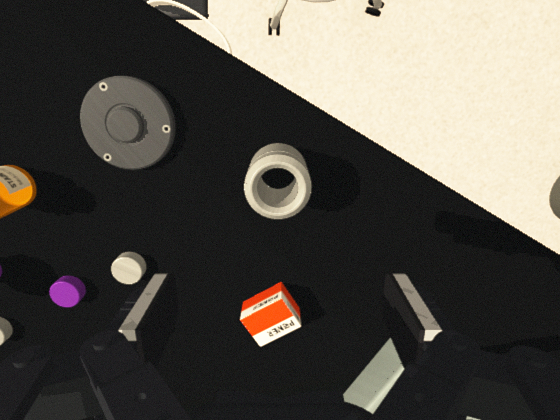

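The wrist view shows the sleeve mouth at about (278,187), the base at (127,121), the plain disc at (128,267) and the carton at (270,314). I'll fit circles to the far-side rim points cast onto the top plane.

```bash
cat >> h.py <<'E'
def circ(d,u,v,z,rad,th=60,win=None):
    "circle of a top rim at height z: contour points on the side away from the camera foot"
    m=(cv2.GaussianBlur(d["img"],(3,3),0).max(2)>th).astype(np.uint8)
    cs,_=cv2.findContours(m,cv2.RETR_EXTERNAL,cv2.CHAIN_APPROX_NONE)
    cs=[c for c in cs if 20<len(c)<700]
    b=min(cs,key=lambda q:np.hypot(*(np.array(cv2.minEnclosingCircle(q)[0])-(u,v))))[:,0,:].astype(float)
    P=np.array([ray(d,a,c,z)[:2] for a,c in b]); cam=(-d["R"].T@d["t"])[:2]
    c=P.mean(0)
    for _ in range(4):
        q=P[(P-c)@(c-cam)/np.linalg.norm(c-cam)>0.1*rad]
        A=np.c_[2*q,np.ones(len(q))]; s=np.linalg.lstsq(A,(q**2).sum(1),rcond=None)[0]; c=s[:2]
        # fixed radius mean-shift centre
        R=np.sqrt(s[2]+c@c)
    cf=c.copy()
    for _ in range(50):
        w=cf-q; cf=(q+rad*w/np.linalg.norm(w,axis=1)[:,None]).mean(0)
    print("free",c.round(1),"R",R.round(1),"n",len(q),"| fixedR",cf.round(1)); return cf
E
python3 - <<'E'
from h import *
d=eyes.snapshot("wrist"); 
circ(d,278,182,61,28,90); circ(d,128,121,12,42,40); circ(d,128,267,14,16,90)
d=eyes.snapshot("top")
circ(d,192,260,61,28,60); circ(d,247,277,12,42,40); circ(d,254,220,14,16); circ(d,263,164,14,16);circ(d,316,188,14,16);circ(d,354,234,50,24)
E
```

```text
free [420.8 391. ] R 27.1 n 84 | fixedR [419.6 391. ]
free [375.9 254.3] R 41.7 n 123 | fixedR [375.8 254.7]
free [524.1 235.3] R 15.8 n 39 | fixedR [523.9 235.4]
free [433.7 415.1] R 4.5 n 7 | fixedR [438.2 389.8]
free [377.4 255.9] R 43.5 n 45 | fixedR [376.1 257.4]
free [525.9 237.6] R 17.7 n 18 | fixedR [527.1 239.4]
free [668.6 214. ] R 18.4 n 20 | fixedR [671.2 215.1]
free [605.   75.8] R 18.4 n 19 | fixedR [607.6  74.4]
free [484.8 -16.2] R 25.8 n 27 | fixedR [485.  -18.5]
```

```bash
python3 -m handwheel '{"series": [[[0.15,-0.33,3,0,0,0,1],[0.15,-0.33,8,0,0,0,1],[0.15,-0.33,13,0,0,0,1],[0.15,-0.33,17,0,0,0,1],[0.15,-0.33,18,0,0,0,1],[0.15,-0.33,18,0,0,0,0.5],[0.15,-0.33,18,0,0,0,0.5],[0.15,-0.33,18,0,0,0,0.5],[0.15,-0.33,18,0,0,0,0.5],[0.15,-0.33,18,0,0,0,0.5]]]}' 60
```

```text
time: 2.55
tool_pos: [423.2, 391.4, 23.8]
tcp_rot: [179.8, 0.2, -180.0]
ft_force: [-1.7, -0.3, 6.6]
finger_gap: 55.1
grip_force: 65.7
```

```bash
python3 -m handwheel '{"series": [[[0,0,-1,0,0,0,0.5],[0,0,-3,0,0,0,0.5],[0,0,-5,0,0,0,0.5],[0,0,-5,0,0,0,0.5],[0,0,-5,0,0,0,0.5],[0,0,-5,0,0,0,0.5]]]}' 60;  python3 - <<'E'
from h import *
d=eyes.snapshot("wrist"); save(d,"w2.png");go(376,254.5,72,180); print(pix(d,[421,391,110]))
E
```

```text
time: 3.3
tool_pos: [421.0, 389.6, 70.3]
tcp_rot: [-179.9, -0.1, -180.0]
ft_force: [-0.8, 0.2, -5.4]
finger_gap: 55.4
grip_force: 65.1
t 3.35 pos [421.  389.6  70.2] [-1.7993e+02 -8.0000e-02 -1.7999e+02] F [-0.   0.1 -5. ] gap 55.1 grip 65.1
shift cm [  4.51 -13.51  -0.16] turn [-0.001 -0.001  0.   ]
[286.31544563 338.6154339 ]
```

View pics/w2.png

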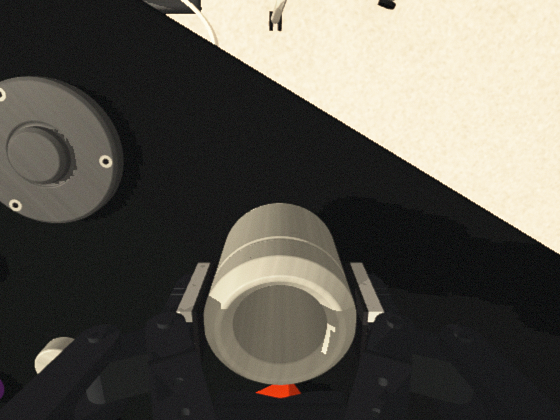

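The wrist view shows the sleeve held upright between the pads, bore ellipse centre at about (280,324), clear of the table. The base spigot is at about (37,153).

Run:
```python
from h import *
d=eyes.snapshot("wrist"); 
for p in [(280,324,105),(232,324,105),(328,324,105),(280,284,105),(280,364,105),(279,383,109)]: print(p,ray(d,*p).round(1))
g=cv2.cvtColor(d["img"],cv2.COLOR_RGB2GRAY)
m=(g[200:390,200:365]>0)
print(g[324,225:340:3]); print(g[276:392:3,280])
circ(d,40,150,12,42,40)
go(376,254.5,72,180)
```

```text
(280, 324, 105) [418.8 388.8 105. ]
(232, 324, 105) [418.8 371.7 105. ]
(328, 324, 105) [418.8 406.  105. ]
(280, 284, 105) [402.4 388.8 105. ]
(280, 364, 105) [436.6 388.8 105. ]
(279, 383, 109) [441.5 388.5 109. ]
[115 115 117  93  92  95  97  94  94  97 100 105 103 103 105 104 105 106
 103 102 104 103 103 103 106 105 102 101  98  98  95  95  92  87 199 130
 114 114 130]
[219 208 148 110 106 101 102 104 103 106 103 103 103 105 102 104 104 107
 108 105 102 102 103 104 106 103 106 108 102 109 135 126 124 130 129 137
 124 109 105]
free [380.9 261. ] R 37.6 n 201 | fixedR [379.9 267.6]
t 3.4 pos [421.1 389.6  70.3] [-1.7994e+02 -8.0000e-02 -1.7999e+02] F [-0.9  0.2 -6. ] gap 55.1 grip 65.1
shift cm [  4.52 -13.51  -0.15] turn [-0.001 -0.001  0.   ]
```

```bash
python3 -m handwheel '{"series": [[[1.5,-4.5,0,0,0,0,0.5],[3,-9,0,0,0,0,0.5],[4.35,-13.43,0,0,0,0,0.5],[4.35,-13.43,0,0,0,0,0.5],[4.35,-13.43,0,0,0,0,0.5],[4.35,-13.43,1,0,0,0,0.5],[4.35,-13.43,2,0,0,0,0.5],[4.35,-13.43,2.5,0,0,0,0.5],[4.35,-13.43,2.5,0,0,0,0.5],[4.35,-13.43,2.5,0,0,0,0.5]]]}' 60
python3 - <<'E'
from h import *
d=eyes.snapshot("wrist"); save(d,"w3.png")
print(pix(d,(376,254.5,12)),pix(d,(374.5,254.5,101)))
E
```

```text
time: 4.65
tool_pos: [378.3, 255.9, 46.4]
tcp_rot: [180.0, 0.0, -180.0]
ft_force: [0.1, 0.4, -5.0]
finger_gap: 55.3
grip_force: 66.1
[278.7208762  241.61190012] [277.98974397 361.51075355]
```

View pics/w3.png

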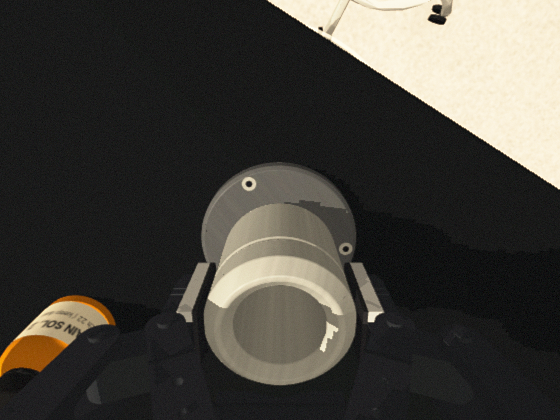

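The sleeve is above the base. The flange spans u 202–356 with its top edge at v 162, and the bore is centred at about (280,324).

Run:
```python
from h import *
d=eyes.snapshot("wrist"); g=cv2.cvtColor(d["img"],cv2.COLOR_RGB2GRAY)
z=46.3-22+57
for p in [(280,324,z),(280,284,z),(280,364,z)]: print(p,ray(d,*p).round(1))
m=(cv2.GaussianBlur(d["img"],(3,3),0).max(2)>50)
P=[]
for v in range(166,232,3):
    u=np.where(m[v,190:370])[0]+190; P+=[(u[0],v),(u[-1],v)]
for zz in (0,12):
    Q=np.array([ray(d,a,b,zz)[:2] for a,b in P]); s=np.linalg.lstsq(np.c_[2*Q,np.ones(len(Q))],(Q**2).sum(1),rcond=None)[0]
    print(zz,s[:2].round(1),np.sqrt(s[2]+s[:2]@s[:2]).round(1))
    Q=Q[-20:]; print("mid y",Q[:,1].reshape(-1,2).mean(1).round(1))
```

```text
(280, 324, 81.3) [376.2 255.2  81.3]
(280, 284, 81.3) [359.8 255.1  81.3]
(280, 364, 81.3) [394.  255.2  81.3]
0 [379.3 253.9] 43.6
mid y [254.1 253.8 254.1 253.8 253.8 253.8 253.8 253.8 253.8 253.8]
12 [373.8 253.9] 40.8
mid y [254.2 253.9 254.2 253.9 253.9 253.9 253.9 253.9 253.9 253.9]
```

```bash
python3 -m handwheel '{"series": [[[0.06,-0.1,0.2,0,0,0,0.5],[0.06,-0.1,0.4,0,0,0,0.5],[0.06,-0.1,0.6,0,0,0,0.5],[0.06,-0.1,0.8,0,0,0,0.5],[0.06,-0.1,1.0,0,0,0,0.5],[0.06,-0.1,1.1,0,0,0,0.5],[0.06,-0.1,1.1,0,0,0,0.5],[0.06,-0.1,1.1,0,0,0,0.5]]]}'
```

```text
time: 5.75
tool_pos: [377.9, 255.1, 35.9]
tcp_rot: [180.0, 0.0, -180.0]
ft_force: [-3.7, -0.3, 6.2]
finger_gap: 54.8
grip_force: 67.0
```

The forces match those at pick-up and the TCP is 12.1 mm higher than then, so the sleeve is seated on the flange. I'll release it, lift, and move on to the plain disc.

```bash
python3 -m handwheel '{"series": [[[0,0,0,0,0,0,0.75],[0,0,0,0,0,0,0.85],[0,0,0,0,0,0,0.85],[0,0,-5,0,0,0,0.85],[0,0,-10,0,0,0,0.75],[-3,0,-14,0,0,0,0.75],[-6,-1,-14,0,0,0,0.75],[-6,-1,-14,0,0,0,0.65],[-6,-1,-14,0,0,0,0.65],[-6,-1,-14,0,0,0,0.65]]]}';  python3 - <<'E'
from h import *
d=eyes.snapshot("wrist"); save(d,"w4.png"); go(); print(pix(d,(376,254.5,73)),pix(d,(525,236,14)))
E
```

```text
time: 7.0
tool_pos: [436.6, 244.9, 174.6]
tcp_rot: [-180.0, -0.1, -180.0]
ft_force: [-0.8, -0.7, -0.6]
finger_gap: 55.6
grip_force: 0.0
t 7.05 pos [436.7 244.9 174.8] [-1.7998e+02 -6.0000e-02 -1.7995e+02] F [ 0.  -0.5  0.1] gap 55.5 grip 0.0
shift cm [0. 0. 0.] turn [-0.    -0.001  0.   ]
[295.74584987 118.43680044] [271.2766385  272.53551851]
```

View pics/w4.png

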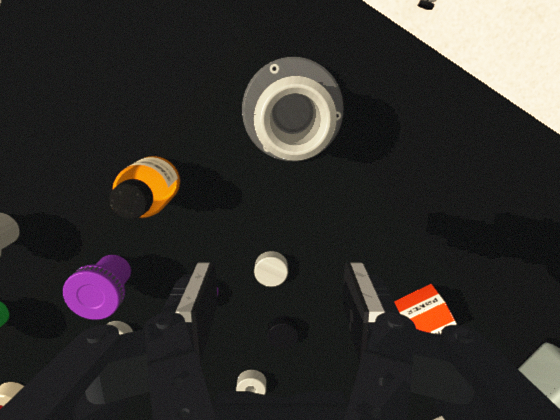

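The wrist view shows the sleeve seated, mouth centred at about (294,115), and the plain disc at (271,268).

Run:
```python
from h import *
d=eyes.snapshot("wrist")
for th in (120,140): circ(d,294,115,73,28,th)
c=circ(d,271,268,14,16,80); circ(d,271,268,14,16,110)
go(c[0],c[1],5)
```

```text
free [375.1 252.8] R 28.4 n 116 | fixedR [375.6 252.9]
free [377.1 251.8] R 26.1 n 110 | fixedR [374.8 250.9]
free [523.9 235.3] R 16.0 n 42 | fixedR [523.9 235.3]
free [524.2 235.1] R 15.4 n 41 | fixedR [523.5 235.2]
t 7.1 pos [436.9 245.  174.9] [-1.7999e+02 -4.0000e-02 -1.7995e+02] F [-0.8  0.2 -0.1] gap 55.1 grip 0.0
shift cm [-8.71 -0.98 16.98] turn [-0.    -0.001  0.   ]
```

```bash
python3 -m handwheel '{"series": [[[-4.5,-0.5,4,0,0,0,0.65],[-8.7,-0.98,8,0,0,0,0.65],[-8.7,-0.98,13,0,0,0,0.65],[-8.7,-0.98,16,0,0,0,0.65],[-8.7,-0.98,16.8,0,0,0,0.65],[-8.7,-0.98,16.8,0,0,0,0.65],[-8.7,-0.98,16.8,0,0,0,0.3],[-8.7,-0.98,16.8,0,0,0,0.3],[-8.7,-0.98,16.8,0,0,0,0.3],[-8.7,-0.98,16.8,0,0,0,0.3],[-8.7,-0.98,16.8,0,0,0,0.3]]]}' 50; python3 -c "
from h import *
go()"
```

```text
time: 8.48
tool_pos: [526.3, 235.7, 9.8]
tcp_rot: [179.9, 0.2, -180.0]
ft_force: [-1.8, -0.4, 6.0]
finger_gap: 28.0
grip_force: 48.8
t 8.47 pos [526.3 235.7   9.8] [ 179.92    0.21 -179.98] F [-1.8 -0.4  6. ] gap 28.0 grip 48.8
shift cm [0. 0. 0.] turn [0.001 0.004 0.   ]
```

```bash
python3 -m handwheel '{"series": [[[0,0,-0.5,0,0,0,0.3],[0,0,-3,0,0,0,0.3],[0,0,-8,0,0,0,0.3],[0,0,-10,0,0,0,0.3],[0,0,-10,0,0,0,0.3],[0,0,-10,0,0,0,0.3]]]}' 50;  python3 - <<'E'
from h import *
d=eyes.snapshot("wrist"); go(); 
cv2.imwrite("pics/w5.png",cv2.resize(d["img"][200:420,140:420,::-1],None,fx=2.5,fy=2.5))
E
```

```text
time: 9.22
tool_pos: [523.5, 234.6, 105.5]
tcp_rot: [-180.0, -0.1, -180.0]
ft_force: [-0.1, 0.6, -1.3]
finger_gap: 28.3
grip_force: 49.4
t 9.28 pos [523.2 234.5 105. ] [-179.93   -0.19 -179.99] F [-0.9 -0.1 -0.6] gap 28.1 grip 49.4
shift cm [0. 0. 0.] turn [-0.001 -0.003  0.   ]
```

View pics/w5.png

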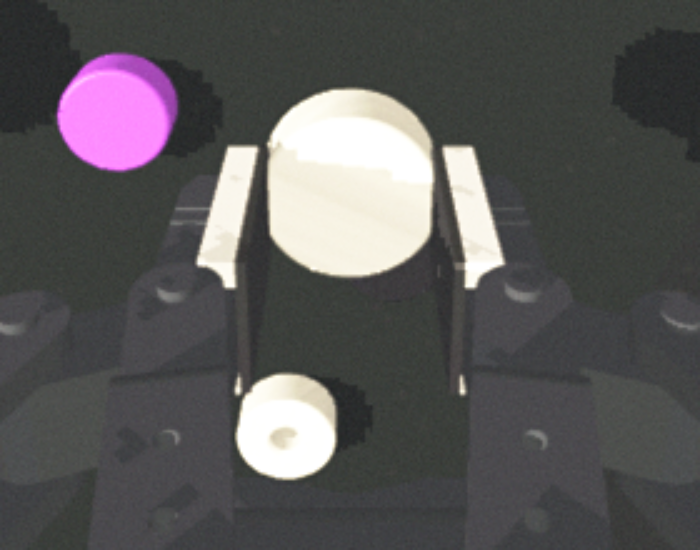

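The plain disc is held level between the pads. Its top face is at crop (268–434, bottom 277), and the holed disc is visible below it.

Run:
```python
from h import *
d=eyes.snapshot("wrist")
for z in(107,110): print(ray(d,280.4,310.8,z)-[16,0,0],ray(d,247.2,275,z),ray(d,313.6,275,z))
go(); d=eyes.snapshot("top")
g=d["img"]; cv2.imwrite("pics/t5.png",cv2.resize(g[220:300,190:300,::-1],None,fx=6,fy=6,interpolation=cv2.INTER_CUBIC))
```

```text
[522.68536285 233.94355504 107.        ] [520.11596956 219.2378021  107.        ] [520.08270673 248.6059496  107.        ]
[520.56198164 233.9391969  110.        ] [518.3863903  219.54530951 110.        ] [518.35383288 248.2906454  110.        ]
t 9.32 pos [523.2 234.5 105. ] [-179.93   -0.2  -179.99] F [-1.4  0.  -1.7] gap 28.3 grip 49.4
shift cm [0. 0. 0.] turn [-0.001 -0.004  0.   ]
```

```bash
python3 -m handwheel '{"series": [[[4,0.5,-0.5,0,0,0,0.3],[8,1,-0.5,0,0,0,0.3],[12,1.5,-0.5,0,0,0,0.3],[14.6,1.96,-0.5,0,0,0,0.3],[14.6,1.96,-0.5,0,0,0,0.3],[14.6,1.96,-0.5,0,0,0,0.3],[14.6,1.96,0.8,0,0,0,0.3],[14.6,1.96,0.8,0,0,0,0.3],[14.6,1.96,0.8,0,0,0,0.3]]]}' 50;  python3 - <<'E'
from h import *
d=eyes.snapshot("wrist"); go(); 
cv2.imwrite("pics/w6.png",cv2.resize(d["img"][170:390,140:420,::-1],None,fx=2.5,fy=2.5))
E
```

```text
time: 10.5
tool_pos: [378.6, 254.3, 98.8]
tcp_rot: [-180.0, -0.1, 180.0]
ft_force: [-0.5, -0.7, -0.5]
finger_gap: 28.5
grip_force: 49.5
t 10.55 pos [378.8 254.4  99.1] [-1.7999e+02 -2.0000e-02  1.7999e+02] F [ 0.7 -0.2 -0.9] gap 28.4 grip 49.5
shift cm [0. 0. 0.] turn [-0. -0.  0.]
```

View pics/w6.png

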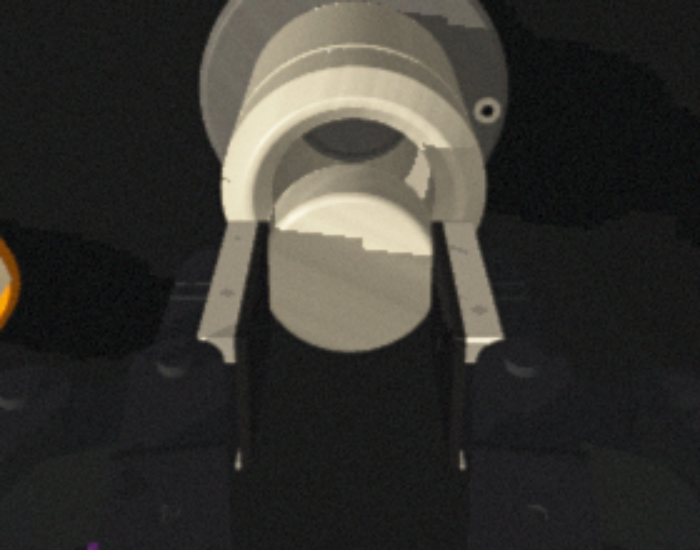

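The disc is above the mouth. The outer mouth spans crop u 222–487 with its top at 68. The disc's top face spans u 268–432 and v 193–352.

Run:
```python
from h import *
d=eyes.snapshot("wrist")
f=lambda u,v,z:ray(d,140+u/2.5,170+v/2.5,z)[:2].round(1)
print("mouth",f(354.5,68,73)+[28,0],f(222,190,73),f(487,190,73))
print("bore", f(354,108,73)+[21,0])
for z in (100,103): print("disc",f(350,193,z),f(350,352,z),f(350,270,z))
```

```text
mouth [376.6 254.6] [375.  227.3] [375.  281.9]
bore [378.  254.5]
disc [362.6 253.7] [395.1 253.7] [377.8 253.7]
disc [361.2 253.7] [392.9 253.7] [376.1 253.7]
```

```bash
python3 -m handwheel '{"series": [[[0.05,0.08,0.5,0,0,0,0.3],[0.05,0.08,1,0,0,0,0.3],[0.05,0.08,1.4,0,0,0,0.3],[0.05,0.08,1.7,0,0,0,0.3],[0.05,0.08,2.0,0,0,0,0.3],[0.05,0.08,2.2,0,0,0,0.3],[0.05,0.08,2.3,0,0,0,0.3],[0.05,0.08,2.3,0,0,0,0.3]]]}' 50
```

```text
time: 11.6
tool_pos: [378.1, 255.4, 76.3]
tcp_rot: [-180.0, -0.0, -180.0]
ft_force: [0.3, -1.0, -1.4]
finger_gap: 28.3
grip_force: 49.5
```

```bash
python3 -m handwheel '{"series": [[[0,0,0.15,0,0,0,0.3],[0,0,0.15,0,0,0,0.3],[0,0,0.15,0,0,0,0.45],[0,0,0.15,0,0,0,0.6],[0,0,0.15,0,0,0,0.6],[0,0,-2,0,0,0,0.65],[-2,-2,-7,0,0,0,0.65],[-6,-7,-10,0,0,0,0.65],[-10,-12,-10,0,0,0,0.65],[-14,-16,-10,0,0,0,0.65],[-14,-16,-10,0,0,0,0.65],[-14,-16,-10,0,0,0,0.65]]]}' 50;  python3 - <<'E'
from h import *
d=eyes.snapshot("wrist"); go(); save(d,"w7.png"); print(pix(d,(376.5,254.5,32)),pix(d,(605,75,14)))
E
```

```text
time: 13.1
tool_pos: [517.9, 95.2, 175.9]
tcp_rot: [180.0, -0.1, 179.9]
ft_force: [-0.1, 0.5, -0.6]
finger_gap: 55.7
grip_force: 0.0
t 13.15 pos [517.6  95.9 176. ] [ 1.7998e+02 -5.0000e-02 -1.7998e+02] F [ 0.   0.3 -0.3] gap 55.6 grip 0.0
shift cm [0. 0. 0.] turn [ 0.    -0.001 -0.   ]
[508.04068287  -5.77404035] [259.41726783 270.56375012]
```

View pics/w7.png

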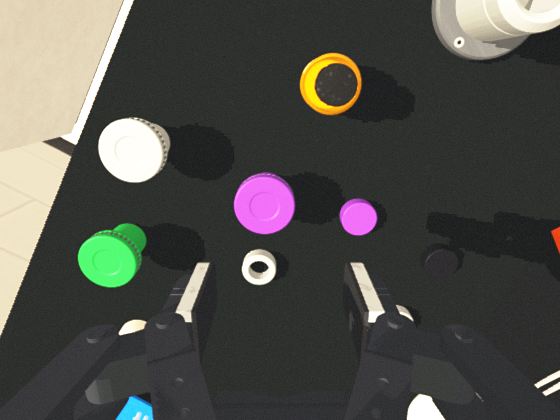

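The wrist view shows the ring at (259,267) and the steel plunger at (134,150), plus the decoys. I'll measure the ring.

Run:
```python
from h import *
d=eyes.snapshot("wrist")
c=circ(d,259,267,14,16,110); circ(d,259,267,14,16,140)
circ(d,134,150,50,24,110)
go(c[0],c[1],7)
```

```text
free [604.4  73.9] R 15.9 n 42 | fixedR [604.3  73.9]
free [604.3  74. ] R 15.7 n 41 | fixedR [603.8  74. ]
free [483.8 -17.9] R 23.9 n 85 | fixedR [483.8 -17.8]
t 13.2 pos [517.4  96.3 176.1] [ 1.7998e+02 -4.0000e-02 -1.7993e+02] F [-0.  -0.5  0.3] gap 55.4 grip 0.0
shift cm [-8.7  -2.25 16.9 ] turn [ 0.    -0.001 -0.   ]
```

```bash
python3 -m handwheel '{"series": [[[-4.5,-1,4,0,0,0,0.65],[-8.7,-2.2,8,0,0,0,0.65],[-8.7,-2.2,13,0,0,0,0.65],[-8.7,-2.2,16,0,0,0,0.65],[-8.7,-2.2,16.9,0,0,0,0.65],[-8.7,-2.2,16.9,0,0,0,0.65],[-8.7,-2.2,16.9,0,0,0,0.3],[-8.7,-2.2,16.9,0,0,0,0.3],[-8.7,-2.2,16.9,0,0,0,0.3],[-8.7,-2.2,16.9,0,0,0,0.3],[-8.7,-2.2,16.9,0,0,0,0.3]]]}' 50 && python3 -m handwheel '{"series": [[[0,0,-0.5,0,0,0,0.3],[0,0,-3,0,0,0,0.3],[0,0,-8,0,0,0,0.3],[0,0,-10.5,0,0,0,0.3],[0,0,-10.5,0,0,0,0.3],[0,0,-10.5,0,0,0,0.3]]]}' 50;  python3 - <<'E'
from h import *
d=eyes.snapshot("wrist"); go(378.1,255.4)
E
```

```text
time: 14.58
tool_pos: [607.1, 73.7, 10.1]
tcp_rot: [180.0, 0.2, -180.0]
ft_force: [-0.9, 0.9, 5.0]
finger_gap: 28.5
grip_force: 48.9
time: 15.32
tool_pos: [604.6, 73.4, 111.5]
tcp_rot: [-180.0, -0.1, -180.0]
ft_force: [-0.3, 0.8, -1.1]
finger_gap: 28.2
grip_force: 49.4
t 15.38 pos [604.1  73.3 110.7] [-1.7999e+02 -1.4000e-01 -1.7999e+02] F [-0.2 -0.2 -0.5] gap 28.4 grip 49.4
shift cm [22.59 18.21  0.05] turn [-0.    -0.002  0.   ]
```

```bash
python3 -m handwheel '{"series": [[[4,4.4,-3,0,0,0,0.3],[8,8.8,-6,0,0,0,0.3],[12,13.2,-6,0,0,0,0.3],[16.8,18.2,-6,0,0,0,0.3],[16.8,18.2,-6,0,0,0,0.3],[16.8,18.2,-6,0,0,0,0.3],[16.8,18.2,-6,0,0,0,0.3]]]}' 50;  python3 - <<'E'
from h import *
d=eyes.snapshot("wrist"); go(378.1,255.4,99)
p=pix(d,(376.5,254.5,60)).round().astype(int); print(p)
a,b=max(p[1]-70,0),max(p[0]-90,0); print(b,a)
cv2.imwrite("pics/w8.png",cv2.resize(d["img"][a:a+140,b:b+180,::-1],None,fx=4,fy=4,interpolation=cv2.INTER_CUBIC))
for z,q in((32,16),(32,-16),(69,17),(69,-17)): print(z,q,[((pix(d,X)-[b,a])*4).round() for X in((376.5+q,254.5,z),(376.5,254.5+q,z))])
E
```

```text
time: 16.25
tool_pos: [437.7, 254.4, 171.6]
tcp_rot: [-180.0, -0.0, 180.0]
ft_force: [-0.4, -0.3, 0.2]
finger_gap: 28.1
grip_force: 49.5
t 16.3 pos [437.9 254.3 171.8] [-1.7996e+02 -3.0000e-02  1.7992e+02] F [ 0.1  0.4 -0.4] gap 27.7 grip 49.5
shift cm [5.97 0.11 7.28] turn [-0.001 -0.001  0.   ]
[281 116]
191 46
32 16 [array([361., 350.]), array([445., 266.])]
32 -16 [array([361., 178.]), array([276., 266.])]
69 17 [array([361., 387.]), array([464., 285.])]
69 -17 [array([361., 178.]), array([259., 285.])]
```

View pics/w8.png

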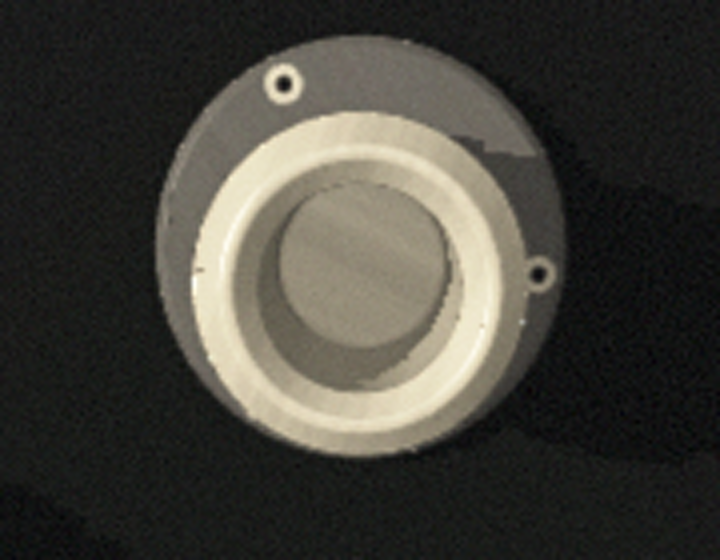

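The disc lies flat at the bottom: crop circle 278–447 × 180–348, matching the prediction for z = 32. Now I'll insert the ring.

```bash
python3 -m handwheel '{"series": [[[3,0.1,3,0,0,0,0.3],[5.93,0.1,6,0,0,0,0.3],[5.93,0.1,7.3,0,0,0,0.3],[5.93,0.1,7.3,0,0,0,0.3],[5.93,0.1,7.3,0,0,0,0.3]]]}' 50;  python3 - <<'E'
from h import *
d=eyes.snapshot("wrist"); go(378.1,255.4,76)
cv2.imwrite("pics/w9.png",cv2.resize(d["img"][170:390,140:420,::-1],None,fx=2.5,fy=2.5))
E
```

```text
time: 16.92
tool_pos: [379.6, 256.5, 100.6]
tcp_rot: [180.0, 0.1, 179.9]
ft_force: [-0.0, 0.2, -0.4]
finger_gap: 27.9
grip_force: 49.5
t 16.98 pos [379.6 256.6 100.8] [1.7994e+02 1.3000e-01 1.7996e+02] F [-0.2  0.6 -0.1] gap 28.0 grip 49.5
shift cm [ 0.16 -0.13  2.48] turn [0.001 0.002 0.   ]
```

View pics/w9.png

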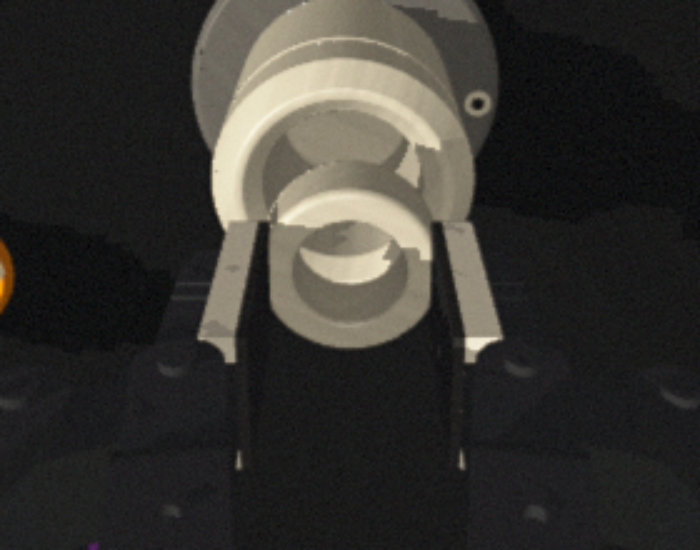

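The ring is at crop u 270–430, v 188–348, and the mouth at u 212–475 with its top at 58.

Run:
```python
from h import *
d=eyes.snapshot("wrist")
f=lambda u,v,z:ray(d,140+u/2.5,170+v/2.5,z)[:2].round(1)
print("mouth",f(343.5,58,73)+[28,0],f(212,185,73),f(475,185,73))
for z in (103,105): print("ring",f(350,188,z),f(350,348,z))
go()
```

```text
mouth [375.9 254.7] [375.5 227.3] [375.6 281.9]
ring [361.8 255.9] [394.1 255.9]
ring [360.9 255.9] [392.7 255.9]
t 17.02 pos [379.4 256.7 100.7] [1.7994e+02 1.2000e-01 1.7997e+02] F [-0.7 -1.  -0.7] gap 28.0 grip 49.5
shift cm [0. 0. 0.] turn [0.001 0.002 0.   ]
```

```bash
python3 -m handwheel '{"series": [[[0.11,-0.13,0.5,0,0,0,0.3],[0.11,-0.13,1,0,0,0,0.3],[0.11,-0.13,1.4,0,0,0,0.3],[0.11,-0.13,1.7,0,0,0,0.3],[0.11,-0.13,2.0,0,0,0,0.3],[0.11,-0.13,2.3,0,0,0,0.3],[0.11,-0.13,2.55,0,0,0,0.3],[0.11,-0.13,2.55,0,0,0,0.3],[0.11,-0.13,2.55,0,0,0,0.3]]]}' 50
```

```text
time: 18.15
tool_pos: [376.6, 255.0, 73.8]
tcp_rot: [-180.0, -0.0, -180.0]
ft_force: [0.9, 0.5, -0.5]
finger_gap: 28.1
grip_force: 49.5
```

```bash
python3 -m handwheel '{"series": [[[0,0,0,0,0,0,0.45],[0,0,0,0,0,0,0.6],[0,0,0,0,0,0,0.6],[0,0,-2,0,0,0,0.65],[-2,-1,-7,0,0,0,0.65],[-7,-2,-10,0,0,0,0.65],[-13,-3,-10,0,0,0,0.65],[-19,-4,-10,0,0,0,0.65],[-20.5,-4,-10,0,0,0,0.65],[-20.5,-4,-10,0,0,0,0.65],[-20.5,-4,-10,0,0,0,0.65]]]}' 50;  python3 - <<'E'
from h import *
d=eyes.snapshot("wrist"); go(); save(d,"w10.png"); p=pix(d,(668.5,213,14)); print(p)
for th in(80,110,140): c=circ(d,*p,14,16,th)
go(c[0],c[1],7)
E
```

```text
time: 19.52
tool_pos: [580.9, 215.3, 173.7]
tcp_rot: [-180.0, -0.0, -180.0]
ft_force: [0.5, 0.3, -0.6]
finger_gap: 55.6
grip_force: 0.0
t 19.57 pos [580.8 215.5 173.8] [ 1.8000e+02 -2.0000e-02 -1.7995e+02] F [-1.   0.   0.1] gap 55.5 grip 0.0
shift cm [0. 0. 0.] turn [ 0. -0. -0.]
[278.09780177 272.23999674]
free [667.6 212.6] R 16.5 n 43 | fixedR [668.2 212.6]
free [667.8 212.7] R 16.0 n 42 | fixedR [667.7 212.7]
free [667.6 212.6] R 15.8 n 41 | fixedR [667.3 212.6]
t 19.57 pos [580.8 215.5 173.8] [ 1.8000e+02 -2.0000e-02 -1.7995e+02] F [-1.   0.   0.1] gap 55.5 grip 0.0
shift cm [-8.66 -0.29 16.68] turn [ 0. -0. -0.]
```

```bash
python3 -m handwheel '{"series": [[[-4.5,-0.2,4,0,0,0,0.65],[-8.7,-0.28,8,0,0,0,0.65],[-8.7,-0.28,13,0,0,0,0.65],[-8.7,-0.28,16,0,0,0,0.65],[-8.7,-0.28,16.7,0,0,0,0.65],[-8.7,-0.28,16.7,0,0,0,0.65],[-8.7,-0.28,16.7,0,0,0,0.3],[-8.7,-0.28,16.7,0,0,0,0.3],[-8.7,-0.28,16.7,0,0,0,0.3],[-8.7,-0.28,16.7,0,0,0,0.3],[-8.7,-0.28,16.7,0,0,0,0.3]]]}' 50 && python3 -m handwheel '{"series": [[[0,0,-0.5,0,0,0,0.3],[0,0,-4,0,0,0,0.3],[2,0,-9,0,0,0,0.3],[7,1,-14,0,0,0,0.3],[13,2,-16.5,0,0,0,0.3],[19,4,-16.5,0,0,0,0.3],[23.1,4.2,-16.5,0,0,0,0.3],[23.1,4.2,-16.5,0,0,0,0.3],[23.1,4.2,-16.5,0,0,0,0.3],[23.1,4.2,-16.5,0,0,0,0.3]]]}' 50;  python3 - <<'E'
from h import *
d=eyes.snapshot("wrist"); go(378.1,255.4,99)
p=pix(d,(376.5,254.5,60)).round().astype(int)
a,b=max(p[1]-70,0),max(p[0]-90,0)
cv2.imwrite("pics/w11.png",cv2.resize(d["img"][a:a+140,b:b+180,::-1],None,fx=4,fy=4,interpolation=cv2.INTER_CUBIC))
for z,q in((46,16),(46,-16),(46,10),(46,-10)): print(z,q,[((pix(d,X)-[b,a])*4).round() for X in((376.5+q,254.5,z),(376.5,254.5+q,z))])
E
```

```text
time: 20.95
tool_pos: [670.5, 212.9, 9.9]
tcp_rot: [179.9, 0.2, -180.0]
ft_force: [-1.2, 0.9, 8.0]
finger_gap: 28.8
grip_force: 48.8
time: 22.2
tool_pos: [439.1, 254.2, 172.4]
tcp_rot: [180.0, 0.1, 180.0]
ft_force: [-0.1, 0.2, -0.8]
finger_gap: 28.4
grip_force: 49.5
t 22.25 pos [438.9 254.1 172.2] [1.7999e+02 4.0000e-02 1.7996e+02] F [ 0.   1.1 -0.8] gap 27.8 grip 49.5
shift cm [6.09 0.12 7.31] turn [0.    0.001 0.   ]
46 16 [array([361., 360.]), array([449., 271.])]
46 -16 [array([361., 179.]), array([273., 271.])]
46 10 [array([361., 327.]), array([416., 271.])]
46 -10 [array([361., 214.]), array([306., 271.])]
```

View pics/w11.png

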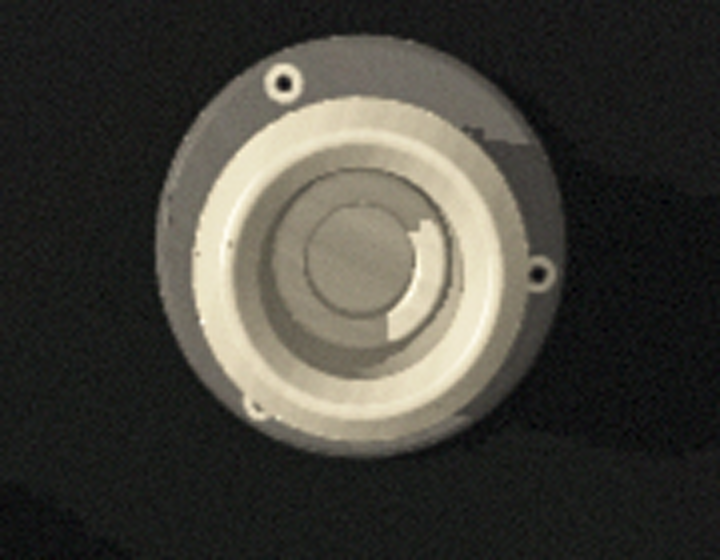

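The ring lies flat (crop 273–446 × 168–346, hole 305–415), but the sleeve appears about 2 mm nearer the robot than before. I'll measure its mouth.

Run:
```python
from h import *
d=eyes.snapshot("wrist"); p=pix(d,(376,254.5,73)); print(p)
g=cv2.cvtColor(d["img"],cv2.COLOR_RGB2GRAY).astype(int)
# crop coords -> px
p0=pix(d,(376.5,254.5,60)).round().astype(int); a,b=max(p0[1]-70,0),max(p0[0]-90,0)
f=lambda u,v,z:ray(d,b+u/4,a+v/4,z)[:2].round(1)
print("funnel rim 42mm", f(361,130,73),f(361,416,73),f(231,270,73),f(502,270,73))
print("outer",f(361,95,73),f(361,440,73),f(192,262,73),f(530,262,73))
print("bore z69",f(361,142,69),f(361,382,69))
print("ring",f(359,168,46),f(359,346,46)); print("flange top z12/0",f(361,35,12),f(361,35,0),f(361,459,12), f(157,250,12),f(566,250,12))
for th in(100,110,120,130): circ(d,*p,73,28,th)
```

```text
[281.56552046 114.86700673]
funnel rim 42mm [352.3 254.3] [397.8 254.3] [373.8 233.1] [373.9 277.2]
outer [347.1 254.3] [401.8 254.3] [372.6 226.8] [372.6 281.8]
bore z69 [354.1 254.3] [392.7 254.3]
ring [358.5 254. ] [389.7 254.1]
flange top z12/0 [334.6 254.5] [333.8 254.6] [418.  254.6] [375.  213.2] [375.  296.2]
free [373.3 252. ] R 29.8 n 123 | fixedR [375.5 251.8]
free [373.2 252.3] R 29.2 n 129 | fixedR [374.7 252.2]
free [375.4 253.1] R 26.9 n 110 | fixedR [374.  253.1]
free [376.7 252.3] R 25.4 n 107 | fixedR [373.4 252.4]
```

```bash
python3 -m handwheel '{"series": [[[3,0.1,3,0,0,0,0.3],[6.2,0.1,6,0,0,0,0.3],[6.2,0.1,7.2,0,0,0,0.3],[6.2,0.1,7.2,0,0,0,0.3],[6.2,0.1,7.2,0,0,0,0.3],[6.2,0.1,7.2,0,0,0,0.3]]]}' 50;  python3 - <<'E'
from h import *
d=eyes.snapshot("wrist"); go(); z=status.sense()["tool_pos"][2]
save(d,"w12.png")
g=cv2.GaussianBlur(cv2.cvtColor(d["img"],cv2.COLOR_RGB2GRAY),(3,3),0).astype(int)
k=g[295:325,270:290].mean(1); v=295+np.argmin(np.diff(k))+.5; print("disc bottom edge v",v)
row=g[285]; print("row285",row[240:322:2])
print("disc c", ray(d,280,v,z+3.8)-[16,0,0])
col=g[170:235,270:290].mean(1); print(col.round()[::1])
for vv in (235,240,245): 
    rr=np.where(g[vv,190:370]>75)[0]+190; print(vv,rr[0],rr[-1],ray(d,rr[0],vv,73)[1].round(1),ray(d,rr[-1],vv,73)[1].round(1))
E
```

```text
time: 23.05
tool_pos: [377.2, 255.6, 101.1]
tcp_rot: [179.9, 0.1, 180.0]
ft_force: [0.2, 0.0, -1.0]
finger_gap: 28.3
grip_force: 49.5
t 23.1 pos [376.9 255.6 100.9] [1.7995e+02 1.0000e-01 1.7998e+02] F [-0.8 -0.4 -0.3] gap 28.5 grip 49.5
shift cm [0. 0. 0.] turn [0.001 0.002 0.   ]
disc bottom edge v 308.5
row285 [ 27  22  22  28 108 135 135 136 135 137 136 136 139 139 134 133 122 112
 107 104 105 106 107 110 122 129 133 134 133 133 134 135 135 134 136 141
  78  24  33  31  27]
disc c [374.303157   254.89919268 104.69168924]
[122. 122. 122. 122. 122. 122. 121. 121. 121. 121. 120. 120. 120. 121.
 128. 147. 155. 139. 124. 121. 122. 121. 121. 132. 162. 188. 197. 197.
 197. 197. 197. 197. 197. 197. 197. 202. 211. 215. 211. 203. 186. 166.
 155. 153. 149. 140. 134. 132. 132. 132. 131. 132. 133. 133. 134. 135.
 135. 136. 136. 135. 134. 130. 122. 114. 116.]
235 226 330 227.1 280.7
240 226 330 227.0 280.9
245 226 330 226.8 281.0
```

```bash
python3 -m handwheel '{"series": [[[0.04,-0.08,0.5,0,0,0,0.3],[0.04,-0.08,1,0,0,0,0.3],[0.04,-0.08,1.4,0,0,0,0.3],[0.04,-0.08,1.7,0,0,0,0.3],[0.04,-0.08,2.0,0,0,0,0.3],[0.04,-0.08,2.3,0,0,0,0.3],[0.04,-0.08,2.55,0,0,0,0.3],[0.04,-0.08,2.55,0,0,0,0.3],[0.04,-0.08,2.55,0,0,0,0.3]]]}' 50
```

```text
time: 24.22
tool_pos: [375.5, 254.6, 74.3]
tcp_rot: [180.0, 0.0, -180.0]
ft_force: [2.4, 1.4, -0.7]
finger_gap: 28.3
grip_force: 49.5
```

```bash
python3 -m handwheel '{"series": [[[0,0,0,0,0,0,0.45],[0,0,0,0,0,0,0.6],[0,0,0,0,0,0,0.6],[0,0,-2,0,0,0,0.65],[-2,0,-7,0,0,0,0.65],[-6,0,-10,0,0,0,0.65],[-6,0,-10,0,0,0,0.65],[-6,0,-10,0,0,0,0.65]]]}' 50;  python3 - <<'E'
from h import *
d=eyes.snapshot("wrist"); go(); save(d,"w13.png")
g=cv2.GaussianBlur(cv2.cvtColor(d["img"],cv2.COLOR_RGB2GRAY),(3,3),0).astype(int)
print([pix(d,X).round(1) for X in [(358.5,254.2,60),(390.5,254.2,60),(374.5,238.2,60),(374.5,270.2,60),(369.5,254.2,60),(379.5,254.2,60),(374.5,254.2,73)]])
u=int(pix(d,(374.5,254.2,60))[0]); v=int(pix(d,(374.5,254.2,60))[1])
print(u,list(g[65:165,u])); print(v,list(g[v,230:335]))
E
```

```text
time: 25.22
tool_pos: [434.5, 254.2, 173.3]
tcp_rot: [-180.0, -0.1, 180.0]
ft_force: [-0.6, 0.1, -0.3]
finger_gap: 55.5
grip_force: 0.0
t 25.27 pos [434.  254.1 172.8] [-1.7994e+02 -1.5000e-01 -1.7999e+02] F [-0.4 -0.7  0.1] gap 55.5 grip 0.0
shift cm [0. 0. 0.] turn [-0.001 -0.003  0.   ]
[array([281.1,  93.5]), array([281. , 140.7]), array([258. , 117.6]), array([304.1, 117.6]), array([281.1, 110.2]), array([281.1, 124.9]), array([281.1, 119.5])]
281 [np.int64(110), np.int64(109), np.int64(110), np.int64(110), np.int64(109), np.int64(108), np.int64(108), np.int64(107), np.int64(107), np.int64(107), np.int64(108), np.int64(130), np.int64(171), np.int64(197), np.int64(201), np.int64(200), np.int64(198), np.int64(198), np.int64(198), np.int64(203), np.int64(213), np.int64(217), np.int64(208), np.int64(186), np.int64(163), np.int64(152), np.int64(150), np.int64(150), np.int64(143), np.int64(136), np.int64(132), np.int64(129), np.int64(132), np.int64(150), np.int64(176), np.int64(197), np.int64(209), np.int64(219), np.int64(225), np.int64(226), np.int64(225), np.int64(225), np.int64(224
[... 1720 characters left out ...]
157), np.int64(192), np.int64(217), np.int64(224), np.int64(222), np.int64(219), np.int64(218), np.int64(216), np.int64(216), np.int64(216), np.int64(217), np.int64(218), np.int64(217), np.int64(217), np.int64(215), np.int64(198), np.int64(158), np.int64(119), np.int64(117), np.int64(159), np.int64(206), np.int64(223), np.int64(222), np.int64(222), np.int64(223), np.int64(226), np.int64(227), np.int64(222), np.int64(204), np.int64(171), np.int64(143), np.int64(132), np.int64(130), np.int64(129), np.int64(129), np.int64(117), np.int64(86), np.int64(53), np.int64(42), np.int64(65), np.int64(107), np.int64(122), np.int64(99), np.int64(67), np.int64(43), np.int64(29), np.int64(22), np.int64(20)]
```

The disc edges at rows 96–144 and columns 257–304 match a flat disc at z ≈ 60. Next is the plunger.

```bash
python3 -m handwheel '{"series": [[[-1,-5.5,0,0,0,0,0.9],[-2,-11,0,0,0,0,0.9],[-3,-17,0,0,0,0,0.9],[-4,-23,0,0,0,0,0.95],[-5,-27.2,0,0,0,0,0.95],[-5,-27.2,0,0,0,0,0.95],[-5,-27.2,0,0,0,0,0.95],[-5,-27.2,0,0,0,0,0.95]]]}' 50;  python3 - <<'E'
from h import *
d=eyes.snapshot("wrist"); save(d,"w14.png"); p=pix(d,(484,-18,40)); print(p)
for th in(100,130,150): c=circ(d,*p,50,24,th)
go(c[0],c[1],24)
E
```

```text
time: 26.28
tool_pos: [484.8, -16.1, 173.8]
tcp_rot: [180.0, -0.1, -179.9]
ft_force: [0.2, -0.6, 0.4]
finger_gap: 81.3
grip_force: 0.0
[278.39394023 190.80483348]
free [483.6 -18. ] R 23.7 n 77 | fixedR [483.2 -17.9]
free [483.8 -18. ] R 23.3 n 77 | fixedR [482.9 -18. ]
free [483.7 -18. ] R 23.1 n 75 | fixedR [482.6 -18. ]
t 26.32 pos [484.9 -16.2 173.9] [ 1.7998e+02 -4.0000e-02 -1.7988e+02] F [0.4 0.3 0. ] gap 81.0 grip 0.0
shift cm [ 0.22 -0.18 14.99] turn [ 0.    -0.001 -0.   ]
```

```bash
python3 -m handwheel '{"series": [[[0.05,-0.15,4,0,0,0,0.95],[0.05,-0.15,9,0,0,0,0.95],[0.05,-0.15,13,0,0,0,0.95],[0.05,-0.15,14.7,0,0,0,0.95],[0.05,-0.15,14.9,0,0,0,0.95],[0.05,-0.15,14.9,0,0,0,0.45],[0.05,-0.15,14.9,0,0,0,0.45],[0.05,-0.15,14.9,0,0,0,0.45],[0.05,-0.15,14.9,0,0,0,0.45],[0.05,-0.15,14.9,0,0,0,0.45],[0.05,-0.15,14.9,0,0,0,0.45]]]}' 60 && python3 -m handwheel '{"series": [[[0,0,-0.5,0,0,0,0.45],[0,0,-4,0,0,0,0.45],[0,0,-9,0,0,0,0.45],[0,0,-10.5,0,0,0,0.45],[0,0,-10.5,0,0,0,0.45],[0,0,-10.5,0,0,0,0.45]]]}' 60; python3 -c "
from h import *
go(377,255,130)"
```

```text
time: 27.7
tool_pos: [486.6, -19.1, 27.3]
tcp_rot: [-180.0, 0.2, -180.0]
ft_force: [-0.5, 2.4, 7.7]
finger_gap: 46.0
grip_force: 60.6
time: 28.45
tool_pos: [483.4, -18.8, 127.9]
tcp_rot: [180.0, -0.2, -180.0]
ft_force: [-0.2, 0.3, -4.9]
finger_gap: 45.8
grip_force: 63.2
t 28.45 pos [483.4 -18.8 127.9] [ 179.97   -0.2  -179.99] F [-0.2  0.3 -4.9] gap 45.8 grip 63.2
shift cm [10.63 27.38 -0.16] turn [ 0.    -0.004 -0.   ]
```

```bash
python3 -m handwheel '{"series": [[[2,5.5,-0.5,0,0,0,0.45],[4,11,-0.5,0,0,0,0.45],[6.5,16.5,-0.5,0,0,0,0.45],[9,22,-0.5,0,0,0,0.45],[10.65,27.35,-0.5,0,0,0,0.45],[10.65,27.35,0,0,0,0,0.45],[10.65,27.35,1,0,0,0,0.45],[10.65,27.35,1.8,0,0,0,0.45],[10.65,27.35,1.8,0,0,0,0.45],[10.65,27.35,1.8,0,0,0,0.45]]]}' 60
python3 - <<'E'
from h import *
d=eyes.snapshot("wrist"); go(); 
cv2.imwrite("pics/w15.png",cv2.resize(d["img"][150:410,130:430,::-1],None,fx=2.3,fy=2.3))
E
```

```text
time: 29.7
tool_pos: [378.7, 253.8, 112.3]
tcp_rot: [-180.0, -0.0, 179.9]
ft_force: [-0.7, 0.0, -3.8]
finger_gap: 45.9
grip_force: 63.9
t 29.75 pos [378.8 254.  112.6] [1.7999e+02 2.0000e-02 1.7994e+02] F [ 0.9  0.1 -4.3] gap 45.7 grip 63.9
shift cm [0. 0. 0.] turn [0. 0. 0.]
```

View pics/w15.png

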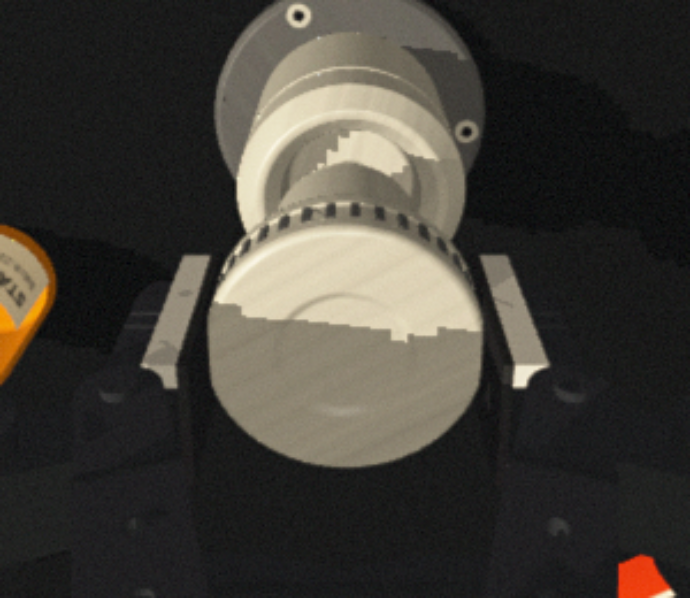

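The plunger is held over the mouth. The mouth spans crop u 237–467 with its top at v 83, and the head's top face spans u 208–483, v 225–468.

Run:
```python
from h import *
d=eyes.snapshot("wrist")
f=lambda u,v,z:ray(d,130+u/2.3,150+v/2.3,z)[:2].round(1)
print("mouth",f(352,83,73)+[28,0],f(237,180,73),f(467,180,73))
for z in (132,134.5): print("head",f(345.5,225,z),f(345.5,468,z),f(208,330,z),f(483,330,z))
go()
```

```text
mouth [374.9 254.9] [370.9 227.7] [371.  282.3]
head [354.  253.4] [403.1 253.3] [373.9 229.7] [373.9 277. ]
head [352.8 253.4] [400.9 253.3] [372.2 230.2] [372.3 276.5]
t 29.8 pos [378.9 254.2 112.7] [1.7998e+02 4.0000e-02 1.7995e+02] F [-0.4 -0.4 -5.2] gap 46.0 grip 63.9
shift cm [0. 0. 0.] turn [0.    0.001 0.   ]
```

```bash
python3 -m handwheel '{"series": [[[0.15,0.14,0.5,0,0,0,0.45],[0.15,0.14,0.9,0,0,0,0.45],[0.15,0.14,1.2,0,0,0,0.45],[0.15,0.14,1.4,0,0,0,0.45],[0.15,0.14,1.6,0,0,0,0.45],[0.15,0.14,1.8,0,0,0,0.45],[0.15,0.14,2.0,0,0,0,0.45],[0.15,0.14,2.0,0,0,0,0.45],[0.15,0.14,2.0,0,0,0,0.45]]]}' 60
```

```text
time: 30.92
tool_pos: [376.8, 255.8, 92.2]
tcp_rot: [-180.0, -0.0, -180.0]
ft_force: [1.3, -0.5, -4.0]
finger_gap: 46.1
grip_force: 64.1
```

```bash
python3 -m handwheel '{"series": [[[0,0,0.1,0,0,0,0.45],[0,0,0.2,0,0,0,0.45],[0,0,0.3,0,0,0,0.45],[0,0,0.4,0,0,0,0.45],[0,0,0.5,0,0,0,0.45],[0,0,0.5,0,0,0,0.45]]]}' 60
```

```text
time: 31.68
tool_pos: [376.9, 255.9, 87.4]
tcp_rot: [180.0, 0.0, -180.0]
ft_force: [0.9, -0.1, -2.3]
finger_gap: 45.7
grip_force: 64.2
```

```bash
python3 -m handwheel '{"series": [[[0,0,0.1,0,0,0,0.45],[0,0,0.2,0,0,0,0.45],[0,0,0.2,0,0,0,0.45],[0,0,0.2,0,0,0,0.45]]]}' 60
```

```text
time: 32.17
tool_pos: [378.2, 256.6, 87.2]
tcp_rot: [179.9, 0.2, -180.0]
ft_force: [-0.9, -1.3, 9.1]
finger_gap: 45.9
grip_force: 65.2
```

It made contact at TCP z 87.2, against 87.3 expected for a foot at 60 mm, so the plunger is seated. I'll release it and check.

```bash
python3 -m handwheel '{"series": [[[0,0,0,0,0,0,0.65],[0,0,0,0,0,0,0.85],[0,0,0,0,0,0,0.85],[0,0,0,0,0,0,0.85],[0,0,-3,0,0,0,0.85],[0,0,-8,0,0,0,0.85],[-4,0,-12,0,0,0,0.85],[-6,0,-12,0,0,0,0.85],[-6,0,-12,0,0,0,0.85],[-6,0,-12,0,0,0,0.85]]]}' 60
python3 - <<'E'
from h import *
d=eyes.snapshot("wrist"); go(); save(d,"end.png"); p=pix(d,(376,254.5,110)); print(p)
for th in(100,120,140): circ(d,*p,110,24,th)
for n in("top",):
    t=eyes.snapshot(n); a=cv2.imread("pics/top0.png").astype(int); m=(np.abs(t["img"][:,:,::-1].astype(int)-a).max(2)>40).astype(np.uint8)
    k,l,s,c=cv2.connectedComponentsWithStats(m[130:300,170:400])
    print([(s[i,4],(c[i]+[170,130]).round()) for i in range(1,k) if s[i,4]>12])
E
```

```text
time: 33.42
tool_pos: [435.7, 255.6, 204.2]
tcp_rot: [-180.0, -0.1, -180.0]
ft_force: [1.3, -0.5, 0.2]
finger_gap: 72.5
grip_force: 0.0
t 33.48 pos [435.6 255.7 204.2] [-1.7996e+02 -1.2000e-01 -1.7997e+02] F [-0.4 -0.5 -0.2] gap 72.5 grip 0.0
shift cm [0. 0. 0.] turn [-0.001 -0.002  0.   ]
[279.4680098  121.20014909]
free [372.1 254.1] R 26.6 n 108 | fixedR [375.3 254. ]
free [374.8 255.2] R 24.1 n 98 | fixedR [374.9 255.2]
free [375.  255.3] R 23.7 n 96 | fixedR [374.7 255.3]
[(np.int32(159), array([262., 164.])), (np.int32(138), array([316., 188.])), (np.int32(5844), array([218., 263.])), (np.int32(163), array([254., 219.])), (np.int32(354), array([354., 234.]))]
```

The head circle cast at z = 110 has R 24.1 and is concentric with the base. In the top view only the moved parts have changed, so I'm handing in.

```bash
python3 -c "
from bench import r
print(r.hand_in())"
```

```text
the job is handed in; nothing more can be done
None
```

The die is assembled in the order asked (sleeve, plain disc, ring, holed disc, plunger head up), with the plunger seated at its expected height and the bystanders unmoved, and I handed it in at about 33.5 s.

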